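# Catch the slitter's knife guard and lower it shut

## Task

Close the open knife guard of the bench slitter without letting it slam: nudge it forward past upright from behind, let it come down onto the outside of your fingers held underneath it, and lower it gently on them until it lies fully shut, then take your hand away. Only touch the guard, do not grip it; keep off the knives and leave everything else on the bench where it is.

Things in the scene. Friction and masses are not known exactly. Their poses are not given: they have to be found in the camera images.
- slitter: Small bench strip slitter, bolted down: base plate 170 x 290 x 12 mm, two side frames 86 mm high with rollers and knife shaft between, motor on its left end (to y = +187 mm), hand knob on its right (to y = -157). Origin: centre of the underside, on the bench; -x is its front, towards the robot, z up. Base plate's front edge at x = -85 mm, side frames' front ends at x = -62. Under the shut guard's front lip all is free.
- guard (a joint): Hinged guard's angle, rad: 0 shut and level, 1.57 upright, 1.80 leaning back on its stop (starts there or nearly). It weighs about 0.4 kg (varies). Its hinge has a worn damper and almost no friction: tipped 0.1 rad past upright it falls by itself, slowly at first, in 3 to 4 s, landing at about 0.8 rad/s. Tipping it takes under 3 N at its edge. Shut, it lies on the side frames, its lip 26 mm out in front of them.
- guard_hinge (a point): Point on the guard's hinge axis midway along it, fixed at the slitter's x = +62 mm, y = 0, 90 mm above the bench; its axes are the slitter's, the hinge axis is its y. From here the guard reaches 150 mm, towards the slitter's front (-x) when shut, up when open.
- guard_edge (a point): On the guard: centre of its hemmed front edge (round steel bead 8 mm thick, 262 mm long), 146 mm from the hinge axis; moves with the guard: the top, 235 mm above the bench, when open, 90 mm when shut. x towards the hinge, y along the edge, z out of the outer face (up when shut). The guard is a 4 mm steel frame with a clear window and 16 mm skirts turned down along both ends.
- knives: Shaft with seven sharp round knives 52 mm across, under the guard. Origin: middle of the shaft, at the slitter's x = +4 mm, y = 0, 46 mm above the bench; the axis is the slitter's y. Not to be touched.
- tape_wide: Cream parcel-tape roll lying flat, ring 92 mm across with a 76 mm bore, 50 mm high. Origin: centre of its underside. To be left alone.
- tape_masking: Orange tape roll lying flat, ring 96 mm across, 36 mm high. Origin: centre of its underside. To be left alone.
- tape_small: Little green tape roll lying flat, ring 52 mm across, 18 mm high. Origin: centre of its underside. To be left alone.
- screwdriver: Screwdriver lying on the bench in front of the slitter, less than 40 mm high. Origin: on it, at bench height. To be left alone.
- spray_can: Yellow spray can, 58 mm across, 170 mm high, standing. Origin: centre of its underside. To be left alone.
- flask: White drinking bottle, 68 mm across, 190 mm high, standing. Origin: centre of its underside. To be left alone.
- core_chuck: Steel core cone, 80 mm across its foot, 54 mm high. Origin: centre of its underside. To be left alone.

How it is judged:
On the way, in this order (a step that is already met when the one before it is completed fails the run):
1. the guard is tipped forward past upright (value of joint guard below 1.5 rad), for 0.05 s.
2. on its way down (between 1.3 and 0.2 rad) the guard rests on the outside of the fingers, which are under it, and comes down no faster than 0.5 rad/s (value of joint guard between 0.2 and 1.3 rad and velocity of joint guard above -0.5 rad/s and contact force between the fingers and guard above 0.2 N and z of the grasp point in the frame of guard_edge below 0 m), for 0.2 s.
At the end, for the whole second after the job is handed in: The guard lies shut (under 0.02 rad, 3 mm at its edge) and still, and each loose thing is within 30 mm of where it stood (value of joint guard below 0.02 rad and velocity of joint guard between -0.05 and 0.05 rad/s and distance of each of tape_wide, tape_masking, tape_small, screwdriver, spray_can, flask, core_chuck from where it was at the start of the episode below 0.03 m); the robot touches nothing.
It fails at once if the guard slams: faster than 0.5 rad/s within the last 0.08 rad (12 mm at its edge) (value of joint guard below 0.08 rad and velocity of joint guard below -0.5 rad/s).
It fails at once if the guard is gripped between the fingers (contact force between the fingers and guard above 2 N and z of the grasp point in the frame of guard_edge between -0.005 and 0.005 m and x of the grasp point in the frame of guard_edge between 0 and 0.14 m).
It fails at once if the robot touches the knives (contact force between any of the fingers, the arm and knives above 0.5 N).
It fails at once if a loose thing is pushed, lifted or carried more than 30 mm, or a standing one tipped (distance of any of tape_wide, tape_masking, tape_small, screwdriver, spray_can, flask, core_chuck from where it was at the start of the episode above 0.03 m or angle between any of spray_can, flask, core_chuck's own z axis and vertical above 0.4 rad).
It also fails if it takes over 51 s, if anything falls off the work surface, if the arm or the gripper's body presses on something with over 40 N, if the wrist force passes 120 N, or if a joint passes its speed limit or range.

## Robot

A 6-joint arm with a two-finger parallel gripper is mounted at the origin on the work surface. World frame = base frame: x ahead of the robot, y to its left, z up, the work surface at z = 0. Lengths are in m, angles in rad, forces in N, time in s.
With the tool pointing down it reaches from about 0.225 to 0.875 m from the base axis. Payload 3.4 kg.
Tool frame: the origin (TCP) lies between the finger pads; the fingertips stand 11 mm ahead of it and the grasp point (between the pads) lies 8 mm behind it; z points along the fingers, y is the line along which they close (so a half turn about z gives the same grasp; the last joint's range is limited). The gripper opens to 85 mm and grips with 20 to 120 N. Pads are 22 mm wide; open, the fingers measure 114 mm over their backs; the gripper's body (76 mm by 85 mm) begins 54 mm behind the grasp point. The pads swing forward as they close: fully open they stand 13 mm farther back than shut.
Start: joints at [-1.375, 0.276, 1.505, -0, 1.361, -0.121], TCP at [0.179, -0.546, 0.242] pointing down, gripper open.
Joint ranges: [-2.89, 2.89], [-0.75, 2.08], [0.22, 2.7], [-1.18, 4.32], [0.11, 2.71], [-2.7, 2.7]. Speed limits (rad/s): [2.57, 2.57, 3.14, 3.14, 3.14, 3.14].

## Interface

Orientations are given as a unit quaternion [w, x, y, z].
In Python, from rig import manip, imaging gives the robot as it stands. The module is installed in compiled form; this text tells all that it offers.
- The arm moves only by the tool jog_arm, never from a script. Its argument "deltas" is one flat list of numbers, 7 for each row, row after row: the turn, a rotation vector about the world's x, y, z in degrees, then the shift along the world's x, y, z in mm, then the opening, from 0 (shut) to 1 (fully open). In form: [ax, ay, az, tx, ty, tz, gripper, ax, ay, az, tx, ty, tz, gripper, ...]. A call has 1 to 20 rows; each row is the pose to reach, as a shift and turn from the pose commanded when the call began; what a row does not reach only later rows make up. A row lasts 1/10 s, in which the tool goes at most 50 mm and 8.59 degrees, less where a joint would pass 70% of its speed; a pose out of reach is approached as far as the arm can. A call with a gripper value outside its range is refused whole. The fingers move at their own pace and stop on an object; "grip_force" is the grip in N (left out, the last holds). Time passes only in rows, so rows that repeat a pose let the fingers close. It gives the time, the measured TCP pose, the force, the opening and the grip force at its end, in the units of the state.
- manip.get_state(): the state, without advancing time (a new reading comes with each control period).
- imaging.get_image(name): name is "side" or "top" or "wrist"; returns the picture (480x640x3 uint8, blue, green, red); there is no depth.
- imaging.calibration(name): a dict with "mtx" (3x3 intrinsics, pixels), "dist" ([k1, k2, p1, p2, k3] as OpenCV has them; the pictures are not rectified), "cam_to_world" (4x4, takes a point from camera to world coordinates). Camera axes: x right, y down, z forward; pixel columns grow to the right and rows downward; lengths in m; the calibration is good to about 2 mm. A picture is of the moment at which its call begins: read the wrist's pose just before it. calibration takes no time and is no camera call; for the wrist camera it gives the pose at the moment of the call.
- manip.sign_off(): hands the job in; it is judged then, once.
The state is a dict: "clock": time; "qpos": joint angles; "qd": joint speeds; "effort": joint torques, N m; "position": TCP position; "ee_rot": TCP orientation; "contact_force": force on the tool from outside, world axes, zero at the start; "moment": the same for the moment, N m; "width": finger opening in m; "gripper_force": force on a finger pad.
Only numpy, scipy, OpenCV 4.12 (cv2) and the standard library are available. Lean on these libraries where they do the work, as an engineer would, in place of code of your own. Each camera call takes 0.05 s, during which the arm holds its last target. There are 200 camera calls.

## Working session

There is one attempt and no reset: what is moved stays moved. The work goes in short steps, Python scripts to look and compute and a tool call to move; the robot and the scene stay as the last step left them, time stands still between calls to the robot, and variables do not carry over. Pictures are saved under pics/ and viewed, at most 11 in all, crops included, and the job is handed in when it is done.

Besides the shell and the picture viewer there is one more tool, called after ">>>" by a JSON object that holds its "op" and its "data". jog_arm: Moves the arm, as the interface text tells. Its arguments: {"type":"object","properties":{"deltas":{"type":"array"},"grip_force":{"type":"number"}},"required":["deltas"]}

```bash
mkdir -p pics; python3 - <<'E'
from rig import manip, imaging
import cv2
for n in("side","top"):
    cv2.imwrite(f"pics/{n}0.png",imaging.get_image(n))
    c=imaging.calibration(n);print(n,c["mtx"].tolist(),c["dist"],c["cam_to_world"].round(4).tolist())
print(manip.get_state())
E
```

```text
side [[562.0981997456879, 0.0, 324.59942104456195], [0.0, 562.0981997456879, 243.48614515394905], [0.0, 0.0, 1.0]] [-0.15752935  0.          0.          0.          0.        ] [[0.9978, -0.0376, 0.055, 0.4439], [-0.0665, -0.6082, 0.791, -1.1112], [0.0037, -0.7929, -0.6094, 0.9621], [0.0, 0.0, 0.0, 1.0]]
top [[504.2265377696643, 0.0, 328.7903703503259], [0.0, 504.2265377696643, 246.87776780925526], [0.0, 0.0, 1.0]] [0.03150784 0.         0.         0.         0.        ] [[-0.0053, -0.9847, 0.1741, 0.1998], [-0.9998, 0.0085, 0.0177, -0.0089], [-0.0189, -0.174, -0.9846, 1.682], [0.0, 0.0, 0.0, 1.0]]
{'clock': 0.1, 'qpos': array([-1.37501256e+00,  2.76565613e-01,  1.50603488e+00, -1.15066125e-05,
        1.36068920e+00, -1.20979482e-01]), 'qd': array([ 0.00061135,  0.00024883, -0.00341555, -0.00149571,  0.00090756,
        0.00020499]), 'effort': array([ 1.07585896e-03, -4.17698300e+01, -2.46404600e+01, -2.60207808e-04,
        5.81923669e-03,  1.36100965e-06]), 'position': array([ 0.1790204 , -0.54593813,  0.24149558]), 'ee_rot': array([-8.47714457e-04,  9.87483282e-01,  1.57721427e-01, -3.73508302e-05]), 'contact_force': array([ 0.24490897,  0.92888864, -0.29248262]), 'moment': array([ 0.00210107, -0.0476737 ,  0.01557341]), 'gripper_force': 0.0, 'width': 0.08572734935710204}
```

View pics/side0.png

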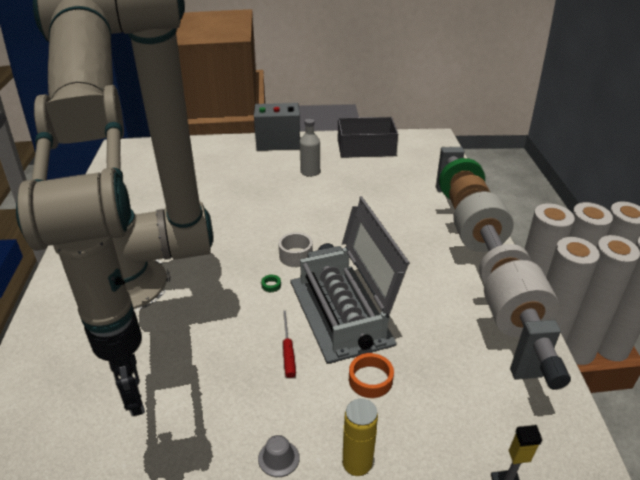

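View pics/top0.png

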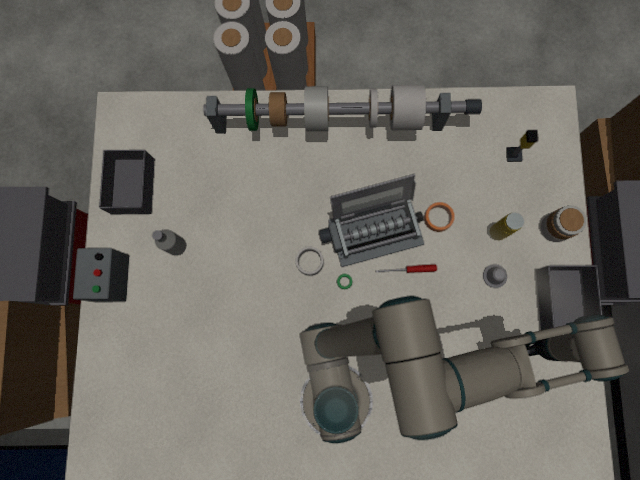

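The side view shows the slitter with its open guard around (350,270) and the top view shows it around (375,220), yawed by roughly 15°. I'll crop both for corner pixels.

```bash
python3 - <<'E'
import cv2,numpy as np
a=cv2.imread("pics/side0.png")[190:370,280:420]; b=cv2.imread("pics/top0.png")[165:275,310:440]
a=cv2.resize(a,None,fx=3,fy=3,interpolation=3);b=cv2.resize(b,None,fx=3,fy=3,interpolation=3)
o=np.zeros((540,810,3),np.uint8);o[:540,:420]=a;o[:330,420:810]=b;cv2.imwrite("pics/c0.png",o)
E
python3 - <<'E'
import cv2
o=cv2.imread("pics/c0.png")[:, :800];cv2.imwrite("pics/c1.png",o)
E
```

```text
(no output)
```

View pics/c1.png

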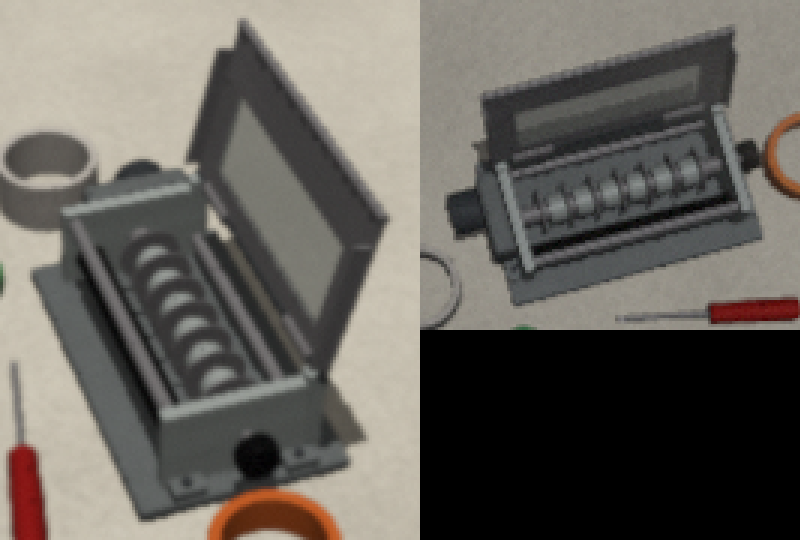

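Crop pixels (full-image coordinates):
- **Guard edge ends:** side (361,196.7) and (409,262.7); top (331.3,196.7) and (415,174.3).
- **Base plate front corners:** side (291,280) and (327.7,362.7); top (340.7,266) and (424,244.3).

```bash
cat > h.py <<'E'
import numpy as np,cv2
from rig import manip, imaging
def ray(n,p,c=None):
    c=c or imaging.calibration(n);u=cv2.undistortPoints(np.array([[p]],float),c["mtx"],c["dist"])[0,0]
    T=c["cam_to_world"];d=T[:3,:3]@[u[0],u[1],1];return T[:3,3],d/np.linalg.norm(d)
def plane(n,p,z):
    o,d=ray(n,p);return o+d*(z-o[2])/d[2]
def tri(rs):
    A=0;b=0
    for o,d in rs:
        P=np.eye(3)-np.outer(d,d);A=A+P;b=b+P@o
    x=np.linalg.solve(A,b);return x,[np.linalg.norm((np.eye(3)-np.outer(d,d))@(x-o)) for o,d in rs]
E
python3 - <<'E'
from h import *
np.set_printoptions(precision=4,suppress=True)
P={"eL":((361,196.7),(331.3,196.7)),"eR":((409,262.7),(415,174.3)),"bL":((291,280),(340.7,266)),"bR":((327.7,362),(424,244.3))}
R={}
for k,(s,t) in P.items():
    R[k],e=tri([ray("side",s),ray("top",t)]);print(k,R[k],np.round(e,4))
for k in("bL","bR"): print(k,plane("side",P[k][0],.012),plane("top",P[k][1],.012))
e=R["eL"]-R["eR"];print("yaw edge",np.degrees(np.arctan2(-e[0],e[1])),np.linalg.norm(e))
b=R["bL"]-R["bR"];print("yaw base",np.degrees(np.arctan2(-b[0],b[1])),np.linalg.norm(b))
# slitter pose from edge+base
for nm,d,pt,off in(("edge",e,(R["eL"]+R["eR"])/2,62+146*.227),("base",b,(R["bL"]+R["bR"])/2,-85)):
    y=np.arctan2(-d[0],d[1]);print(nm,pt[:2]-off/1000*np.array([np.cos(y),np.sin(y)]))
# loose things
top=imaging.get_image("top");hsv=cv2.cvtColor(top,cv2.COLOR_BGR2HSV)
for nm,lo,hi,z in(("orange",(5,150,120),(18,255,255),.036),("green",(55,120,60),(80,255,255),.018),("red",(0,180,60),(4,255,255),.015)):
    m=cv2.inRange(hsv,lo,hi);n,l,st,c=cv2.connectedComponentsWithStats(m)
    for i in range(1,n):
        if st[i,4]>30: print(nm,c[i],st[i],plane("top",c[i],z))
for nm,p,z in(("tapew",(310,261),.05),("can",(513,221),.17),("chuck",(495,272),.03),("flask",(160,237),.19),("sdtip",(376,271),.005)):print(nm,plane("top",p,z))
E
```

```text
eL [0.6075 0.0089 0.2355] [0.0008 0.0008]
eR [ 0.6756 -0.241   0.2333] [0.0021 0.0021]
bL [ 0.4323 -0.0182  0.0052] [0.0013 0.0013]
bR [ 0.5054 -0.2988  0.006 ] [0.0031 0.0031]
bL [ 0.4336 -0.0256  0.012 ] [ 0.43   -0.0183  0.012 ]
bR [ 0.5081 -0.3031  0.012 ] [ 0.5012 -0.298   0.012 ]
yaw edge 15.247494967678811 0.25902338975723693
yaw base 14.615699759506962 0.2899970363054532
edge [ 0.5498 -0.1411]
base [ 0.5511 -0.137 ]
orange [437.582  214.7869] [426 203  28  27 122] [ 0.5965 -0.3426  0.036 ]
green [248.5265 105.0619] [245  89   8  34 226] [1.0045 0.3014 0.018 ]
green [344.2429 281.4714] [337 275  15  14  70] [ 0.3775 -0.0295  0.018 ]
green [ 95.3056 288.5   ] [ 92 286   7   6  36] [0.3609 0.7948 0.018 ]
red [421.5796 268.2548] [407 265  29   7 157] [ 0.42   -0.2864  0.015 ]
tapew [0.4421 0.0822 0.05  ]
can [ 0.5423 -0.542   0.17  ]
chuck [ 0.404  -0.5218  0.03  ]
flask [0.4985 0.5284 0.19  ]
sdtip [ 0.4132 -0.1361  0.005 ]
```

```bash
cat >> h.py <<'E'
from scipy.spatial.transform import Rotation as Rt
YAW=np.radians(15);O=np.array([.5505,-.139,0])
S=Rt.from_euler("z",YAW).as_matrix()
def delta(x,z,p,y=0,az=0):
    """slitter-frame mm, pitch below horizontal deg, az extra -> delta row"""
    s=manip.get_state();q=s["ee_rot"];Rc=Rt.from_quat([*q[1:],q[0]])
    p,a=np.radians(p),np.radians(az)
    f=S@[np.cos(a),np.sin(a),0];l=S@[-np.sin(a),np.cos(a),0]
    zt=np.cos(p)*f-np.sin(p)*np.array([0,0,1]);M=np.c_[np.cross(-l,zt),-l,zt]
    r=(Rt.from_matrix(M)*Rc.inv()).as_rotvec(degrees=True)
    return np.round(np.r_[r,(O+S@np.array([x,y,z])/1e3-s["position"])*1e3],1)
E
python3 - <<'E'
from h import *
print(delta(-150,250,45),delta(-91,76,45))
E
```

```text
[ 12.8 -43.1  -3.  226.6 368.2   8.4] [  12.8  -43.1   -3.   283.5  383.5 -165.6]
```

>>> {"op": "jog_arm", "data": {"deltas": [0, 0, 0, 0, 0, 50, 0, 12.8, -43.1, -3, 226.6, 368.2, 50, 0, 12.8, -43.1, -3, 226.6, 368.2, 50, 0, 12.8, -43.1, -3, 226.6, 368.2, 50, 0, 12.8, -43.1, -3, 226.6, 368.2, 50, 0, 12.8, -43.1, -3, 226.6, 368.2, 50, 0, 12.8, -43.1, -3, 226.6, 368.2, 50, 0, 12.8, -43.1, -3, 226.6, 368.2, 50, 0, 12.8, -43.1, -3, 226.6, 368.2, 50, 0, 12.8, -43.1, -3, 226.6, 368.2, 50, 0, 12.8, -43.1, -3, 226.6, 368.2, 50, 0, 12.8, -43.1, -3, 226.6, 368.2, 50, 0, 12.8, -43.1, -3, 226.6, 368.2, 50, 0, 12.8, -43.1, -3, 226.6, 368.2, 50, 0, 12.8, -43.1, -3, 226.6, 368.2, 50, 0]}}

```text
clock: 1.65
position: [0.4055, -0.1797, 0.2922]
ee_rot: [-0.049, 0.916, 0.12, 0.379]
contact_force: [-0.6, 0.5, 0.5]
width: 0.0001
gripper_force: 0.0
```

```bash
python3 - <<'E'
from h import *
s=manip.get_state();print(s["qpos"].round(3),s["contact_force"].round(2),s["width"],delta(-150,250,45),delta(-95,76,45))
E
```

```text
[-1.216 -0.126  2.095  0.843  1.228 -0.227] [-0.63  0.5   0.46] 0.00010816828479587811 [  0.   -0.1   0.1   0.1   1.8 -42.2] [ 0.000e+00 -1.000e-01  1.000e-01  5.320e+01  1.610e+01 -2.162e+02]
```

>>> {"op": "jog_arm", "data": {"deltas": [0, 0, 0, 53, 16, -216, 0, 0, 0, 0, 53, 16, -216, 0, 0, 0, 0, 53, 16, -216, 0, 0, 0, 0, 53, 16, -216, 0, 0, 0, 0, 53, 16, -216, 0, 0, 0, 0, 53, 16, -216, 0, 0, 0, 0, 53, 16, -216, 0]}}

```text
clock: 2.35
position: [0.4589, -0.1628, 0.0763]
ee_rot: [-0.05, 0.916, 0.12, 0.379]
contact_force: [0.5, -0.2, 0.2]
width: -0.0
gripper_force: 0.0
```

```bash
python3 - <<'E'
from h import *
s=manip.get_state();print(s["qpos"].round(3),s["contact_force"].round(2),delta(-95,76,45))
cv2.imwrite("pics/s1.png",imaging.get_image("side")[120:480,100:520])
E
```

```text
[-1.03   0.311  2.416  1.416  0.758 -0.972] [ 0.55 -0.16  0.19] [-0.1 -0.   0.1 -0.2 -0.7 -0.3]
```

View pics/s1.png

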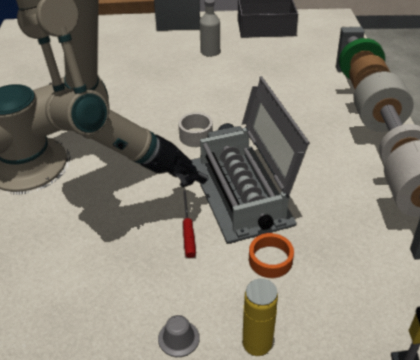

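```bash
python3 - <<'E'
from h import *
print(delta(-120,330,45),delta(127,320,80),delta(127,218,80))
E
```

```text
[ 1.000e-01  0.000e+00  1.000e-01 -2.450e+01 -6.800e+00  2.528e+02] [ -9.   33.8   0.  214.1  57.2 242.8] [ -9.   33.8   0.  214.1  57.2 140.8]
```

>>> {"op": "jog_arm", "data": {"deltas": [0, 0, 0, -24, -7, 50, 0, 0, 0, 0, -24, -7, 100, 0, 0, 0, 0, -24, -7, 150, 0, 0, 0, 0, -24, -7, 200, 0, 0, 0, 0, -24, -7, 250, 0, 0, 0, 0, -24, -7, 253, 0, -9, 33.8, 0, 214, 57, 253, 0, -9, 33.8, 0, 214, 57, 253, 0, -9, 33.8, 0, 214, 57, 253, 0, -9, 33.8, 0, 214, 57, 253, 0, -9, 33.8, 0, 214, 57, 253, 0, -9, 33.8, 0, 214, 57, 253, 0, -9, 33.8, 0, 214, 57, 253, 0, -9, 33.8, 0, 214, 57, 253, 0, -9, 33.8, 0, 214, 57, 253, 0]}}

```text
clock: 3.9
position: [0.6708, -0.1061, 0.3302]
ee_rot: [-0.011, 0.988, 0.129, 0.086]
contact_force: [0.3, -0.7, -0.2]
width: -0.0003
gripper_force: 0.0
```

```bash
python3 - <<'E'
from h import *
s=manip.get_state();print(s["qpos"].round(3),s["contact_force"].round(2),delta(127,218,80))
E
```

```text
[-0.308  0.32   1.241  0.094  1.435  0.997] [ 0.29 -0.73 -0.17] [ 0.000e+00 -0.000e+00  1.000e-01  2.400e+00 -1.000e-01 -1.122e+02]
```

>>> {"op": "jog_arm", "data": {"deltas": [0, 0, 0, 2, 0, -30, 0, 0, 0, 0, 2, 0, -60, 0, 0, 0, 0, 2, 0, -90, 0, 0, 0, 0, 2, 0, -112, 0, 0, 0, 0, 2, 0, -112, 0]}}

```text
clock: 4.4
position: [0.6704, -0.106, 0.215]
ee_rot: [-0.012, 0.988, 0.128, 0.083]
contact_force: [-0.4, -0.6, -0.2]
width: -0.0003
gripper_force: 0.0
```

```bash
python3 - <<'E'
from h import *
s=manip.get_state();print(s["qpos"].round(3),s["contact_force"].round(2),delta(127,218,80),delta(65,218,80))
im=imaging.get_image("side")[150:330,260:460];cv2.imwrite("pics/s2.png",cv2.resize(im,None,fx=3,fy=3))
E
```

```text
[-0.308  0.37   1.445  0.1    1.188  0.973] [-0.42 -0.63 -0.23] [-0.1 -0.4  0.2  2.8 -0.1  3. ] [ -0.1  -0.4   0.2 -57.1 -16.1   3. ]
```

View pics/s2.png

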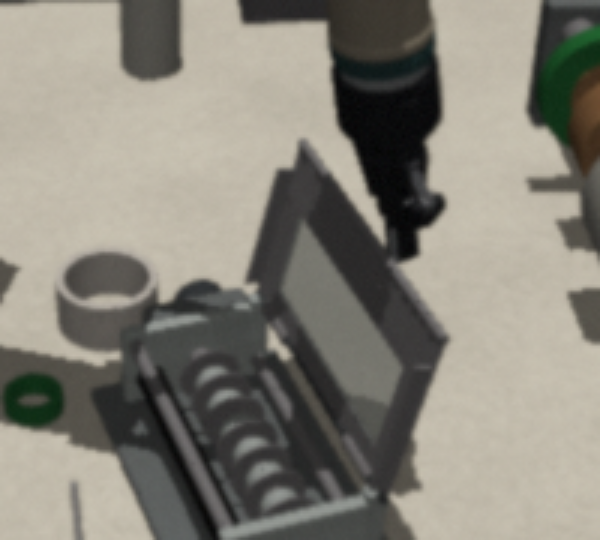

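>>> {"op": "jog_arm", "data": {"deltas": [0, 0, 0, -4.8, -1.3, 3, 0, 0, 0, 0, -9.7, -2.6, 3, 0, 0, 0, 0, -14.5, -3.9, 3, 0, 0, 0, 0, -19.3, -5.2, 3, 0, 0, 0, 0, -24.2, -6.5, 3, 0, 0, 0, 0, -29, -7.8, 3, 0, 0, 0, 0, -33.8, -9.1, 3, 0, 0, 0, 0, -38.6, -10.4, 3, 0, 0, 0, 0, -41.5, -11.1, 3, 0, 0, 0, 0, -44.4, -11.9, 3, 0, 0, 0, 0, -47.3, -12.7, 3, 0, 0, 0, 0, -50.2, -13.5, 3, 0, 0, 0, 0, -53.1, -14.3, 3, 0]}}

```text
clock: 5.75
position: [0.6212, -0.1195, 0.22]
ee_rot: [-0.012, 0.988, 0.13, 0.086]
contact_force: [1.3, 0.2, -0.3]
width: 0.0001
gripper_force: 0.2
```

```bash
python3 - <<'E'
from h import *
s=manip.get_state();print(s["contact_force"].round(2),delta(62,218,80))
print("up",delta(62,275,70)," front",delta(-30,275,45),"catch",delta(-24,199,45))
im=imaging.get_image("side")[150:330,260:460];cv2.imwrite("pics/s3.png",cv2.resize(im,None,fx=3,fy=3))
E
```

```text
[ 1.32  0.21 -0.32] [ -0.   -0.1   0.  -10.8  -3.5  -2. ]
up [  2.6  -9.7   0.  -10.8  -3.5  55. ]  front [  9.  -33.9   0.  -99.7 -27.3  55. ] catch [  9.  -33.9   0.  -93.9 -25.8 -21. ]
```

View pics/s3.png

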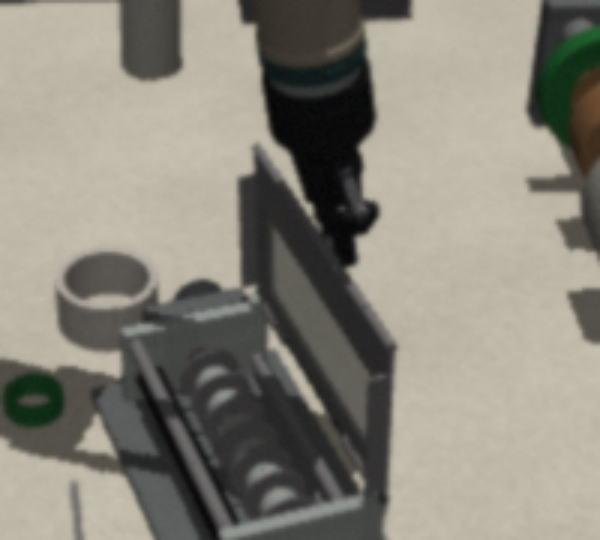

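The guard is about upright, with its bead around crop (330,250) and the fingers behind it. Next I push about 17 mm more, hop over and wait underneath.

>>> {"op": "jog_arm", "data": {"deltas": [0, 0, 0, -3.9, -1, 0, 0, 0, 0, 0, -7.7, -2.1, 0, 0, 0, 0, 0, -11.6, -3.1, 0, 0, 0, 0, 0, -14.5, -3.9, 0, 0, 0, 0, 0, -16.4, -4.4, 0, 0, 0, 0, 0, -16.4, -4.4, 50, 0, 2.2, -8.3, 0, -30, -8, 62, 0, 4.4, -16.6, 0, -75, -20, 62, 0, 6.6, -25, 0, -115, -31, 55, 0, 9, -33.9, 0, -115, -31, 15, 0, 9, -33.9, 0, -110, -30, -21, 0, 9, -33.9, 0, -94, -25.8, -21, 0]}}

```text
clock: 7.0
position: [0.5262, -0.1465, 0.1991]
ee_rot: [-0.048, 0.916, 0.119, 0.381]
contact_force: [0.7, 0.4, -1.0]
width: 0.0001
gripper_force: 0.0
```

```bash
python3 - <<'E'
from h import *
s=manip.get_state();print(s["contact_force"].round(2),delta(-24,199,45))
im=imaging.get_image("side")[150:330,260:460];cv2.imwrite("pics/s4.png",cv2.resize(im,None,fx=3,fy=3))
E
```

```text
[ 0.7   0.37 -1.  ] [ 0.1  0.2  0.3  1.1  1.3 -0.1]
```

View pics/s4.png

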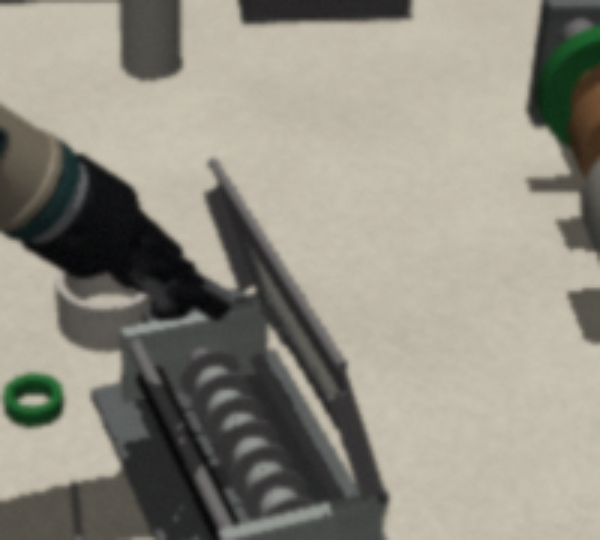

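The guard leans forward with its edge from (215,160) to (345,365), and the fingers are under it at (225,300). I hold and wait for contact.

>>> {"op": "jog_arm", "data": {"deltas": [0, 0, 0, 0, 0, 0, 0, 0, 0, 0, 0, 0, 0, 0, 0, 0, 0, 0, 0, 0, 0, 0, 0, 0, 0, 0, 0, 0, 0, 0, 0, 0, 0, 0, 0, 0, 0, 0, 0, 0, 0, 0]}}

```text
clock: 7.65
position: [0.5279, -0.1453, 0.2]
ee_rot: [-0.049, 0.916, 0.121, 0.38]
contact_force: [0.3, 0.5, -1.2]
width: 0.0002
gripper_force: 0.0
```

>>> {"op": "jog_arm", "data": {"deltas": [0, 0, 0, 0, 0, 0, 0, 0, 0, 0, 0, 0, 0, 0, 0, 0, 0, 0, 0, 0, 0, 0, 0, 0, 0, 0, 0, 0]}}

```text
clock: 8.05
position: [0.5274, -0.1453, 0.1991]
ee_rot: [-0.05, 0.916, 0.12, 0.38]
contact_force: [-1.0, -0.5, -0.7]
width: -0.0
gripper_force: 0.7
```

```bash
python3 - <<'E'
from h import *
s=manip.get_state();print(s["contact_force"].round(2),s["moment"].round(3))
im=imaging.get_image("side")[150:330,260:460];cv2.imwrite("pics/s5.png",cv2.resize(im,None,fx=3,fy=3))
# arc rows: relative slitter motion
t0=.95
for th in np.r_[np.arange(.9,.0,-.05),0]:
    d=np.array([-146*(np.cos(th)-np.cos(t0)),0,146*(np.sin(th)-np.sin(t0))]);print(round(th,2),(S@d).round(1))
E
```

```text
[-0.95 -0.47 -0.73] [-0.195  0.526 -0.026]
0.9 [-5.6 -1.5 -4.4]
0.85 [-11.   -3.   -9.1]
0.8 [-16.2  -4.3 -14. ]
0.75 [-21.2  -5.7 -19.2]
0.7 [-25.8  -6.9 -24.7]
0.65 [-30.2  -8.1 -30.4]
0.6 [-34.4  -9.2 -36.3]
0.55 [-38.2 -10.2 -42.4]
0.5 [-41.7 -11.2 -48.8]
0.45 [-45.  -12.  -55.3]
0.4 [-47.9 -12.8 -61.9]
0.35 [-50.4 -13.5 -68.7]
0.3 [-52.7 -14.1 -75.6]
0.25 [-54.6 -14.6 -82.6]
0.2 [-56.2 -15.1 -89.8]
0.15 [-57.4 -15.4 -96.9]
0.1 [ -58.3  -15.6 -104.2]
0.05 [ -58.8  -15.8 -111.5]
0.0 [ -59.   -15.8 -118.8]
```

View pics/s5.png

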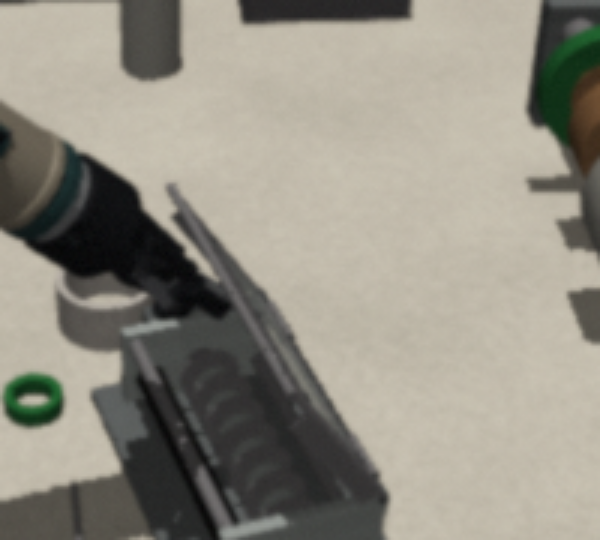

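The guard has reached the fingers: its frame touches them near crop (230,300), and a contact force and moment have appeared. I settle, then lower along the arc at about 0.25 rad/s.

>>> {"op": "jog_arm", "data": {"deltas": [0, 0, 0, 0, 0, 0, 0, 0, 0, 0, 0, 0, 0, 0, 0, 0, 0, 0, 0, 0, 0, 0, 0, 0, -2.8, -0.8, -2.2, 0, 0, 0, 0, -5.6, -1.5, -4.4, 0, 0, 0, 0, -8.3, -2.2, -6.7, 0, 0, 0, 0, -11, -3, -9.1, 0, 0, 0, 0, -13.6, -3.7, -11.5, 0, 0, 0, 0, -16.2, -4.3, -14, 0, 0, 0, 0, -18.7, -5, -16.6, 0, 0, 0, 0, -21.2, -5.7, -19.2, 0, 0, 0, 0, -23.5, -6.3, -22, 0, 0, 0, 0, -25.8, -6.9, -24.7, 0, 0, 0, 0, -28, -7.5, -27.5, 0, 0, 0, 0, -30.2, -8.1, -30.4, 0, 0, 0, 0, -32.3, -8.7, -33.3, 0, 0, 0, 0, -34.4, -9.2, -36.3, 0, 0, 0, 0, -36.3, -9.7, -39.3, 0, 0, 0, 0, -38.2, -10.2, -42.4, 0]}}

```text
clock: 10.0
position: [0.4893, -0.1556, 0.1567]
ee_rot: [-0.049, 0.916, 0.12, 0.38]
contact_force: [-1.7, -0.5, 0.2]
width: -0.0003
gripper_force: 0.6
```

```bash
python3 - <<'E'
from h import *
s=manip.get_state();print(s["contact_force"].round(2),s["moment"].round(3),delta(-91,76,45))
im=imaging.get_image("side")[150:330,260:460];cv2.imwrite("pics/s6.png",cv2.resize(im,None,fx=3,fy=3))
E
```

```text
[-1.72 -0.54  0.17] [-0.165  0.514 -0.021] [  0.    0.1   0.  -26.7  -6.9 -80.7]
```

View pics/s6.png

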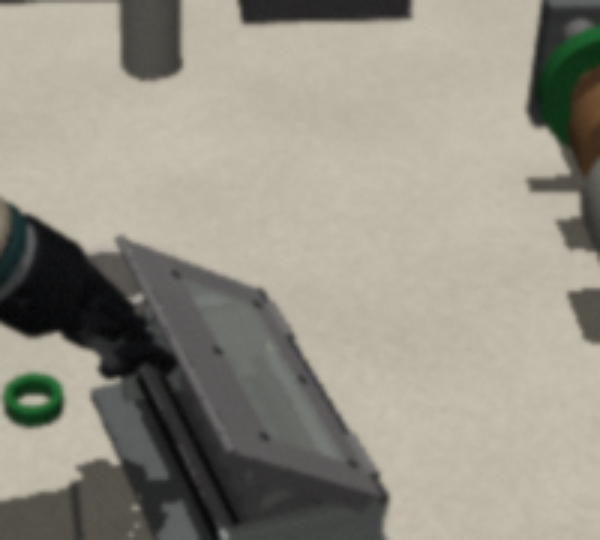

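The guard lies on the fingers at roughly 0.5 rad, with contact near crop (170,350). I continue at the same pace, then go slower.

>>> {"op": "jog_arm", "data": {"deltas": [0, 0, 0, -1.8, -0.5, -3.3, 0, 0, 0, 0, -4, -1.1, -6.8, 0, 0, 0, 0, -5.7, -1.6, -10.1, 0, 0, 0, 0, -7.7, -2, -13.6, 0, 0, 0, 0, -9.4, -2.5, -17, 0, 0, 0, 0, -11, -2.9, -20.5, 0, 0, 0, 0, -12.6, -3.3, -24, 0, 0, 0, 0, -14, -3.7, -27.7, 0, 0, 0, 0, -15.5, -4.1, -31.3, 0, 0, 0, 0, -16.8, -4.5, -35, 0, 0, 0, 0, -18, -4.8, -38.6, 0, 0, 0, 0, -19.1, -5.1, -42.4, 0, 0, 0, 0, -20.1, -5.4, -46, 0, 0, 0, 0, -21.2, -5.7, -49.8, 0, 0, 0, 0, -22, -5.9, -53, 0, 0, 0, 0, -22.8, -6.1, -56, 0]}}

```text
clock: 11.65
position: [0.4665, -0.1617, 0.1006]
ee_rot: [-0.049, 0.916, 0.12, 0.38]
contact_force: [0.3, -0.8, -1.7]
width: 0.0001
gripper_force: 0.6
```

```bash
python3 - <<'E'
from h import *
s=manip.get_state();print(s["contact_force"].round(2),s["moment"].round(3),delta(-91,76,45))
E
```

```text
[ 0.33 -0.75 -1.66] [-0.142  0.562  0.041] [  0.    0.1   0.   -3.9  -0.8 -24.6]
```

>>> {"op": "jog_arm", "data": {"deltas": [0, 0, 0, -1, -0.3, -2.5, 0, 0, 0, 0, -2, -0.5, -5, 0, 0, 0, 0, -3, -0.8, -7.5, 0, 0, 0, 0, -3, -0.8, -10, 0, 0, 0, 0, -3, -0.8, -12.5, 0, 0, 0, 0, -3, -0.8, -15, 0, 0, 0, 0, -3, -0.8, -17, 0, 0, 0, 0, -3, -0.8, -19, 0, 0, 0, 0, -3, -0.8, -21, 0, 0, 0, 0, -3, -0.8, -23, 0, 0, 0, 0, -3, -0.8, -25, 0, 0, 0, 0, -3, -0.8, -27, 0, 0, 0, 0, -3, -0.8, -29, 0, 0, 0, 0, -3, -0.8, -31, 0, 0, 0, 0, -3, -0.8, -33, 0, 0, 0, 0, -3, -0.8, -35, 0, 0, 0, 0, -3, -0.8, -37, 0]}}

```text
clock: 13.35
position: [0.4637, -0.1624, 0.0638]
ee_rot: [-0.049, 0.916, 0.12, 0.38]
contact_force: [0.7, -0.2, 0.1]
width: 0.0003
gripper_force: 0.0
```

```bash
python3 - <<'E'
from h import *
s=manip.get_state();print(s["contact_force"].round(2),s["moment"].round(3),delta(-91,76,45))
im=imaging.get_image("side")[150:370,260:460];cv2.imwrite("pics/s7.png",cv2.resize(im,None,fx=2.7,fy=2.7))
E
```

```text
[ 0.7  -0.21  0.08] [-0.121  0.371 -0.026] [ 0.   0.1  0.  -1.1 -0.1 12.2]
```

View pics/s7.png

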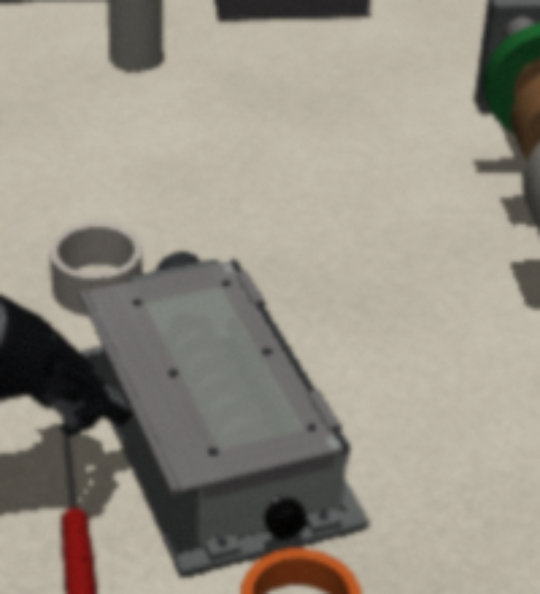

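The guard looks shut: its front edge runs from (85,295) to (175,490) and the fingers are unloaded. I withdraw forwards, then up.

>>> {"op": "jog_arm", "data": {"deltas": [0, 0, 0, -10, -2.6, 0, 0, 0, 0, 0, -20, -5.2, 0, 0, 0, 0, 0, -34, -9, 5, 0, 0, 0, 0, -53, -14, 20, 0, 0, 0, 0, -72, -19, 50, 0, 0, 0, 0, -72, -19, 100, 0, 0, 0, 0, -72, -19, 150, 0, 0, 0, 0, -72, -19, 200, 0, 0, 0, 0, -72, -19, 200, 0, 0, 0, 0, -72, -19, 200, 0]}}

```text
clock: 14.4
position: [0.3915, -0.1814, 0.2647]
ee_rot: [-0.048, 0.916, 0.121, 0.38]
contact_force: [-0.2, 0.1, -1.0]
width: 0.0001
gripper_force: 0.0
```

```bash
python3 - <<'E'
from h import *
s=manip.get_state();print(s["contact_force"].round(2))
a=imaging.get_image("side");b=imaging.get_image("top")
o=np.zeros((540,800,3),np.uint8);o[:,:420]=cv2.resize(a[190:370,280:420],None,fx=3,fy=3,interpolation=3);o[:330,420:]=cv2.resize(b[165:275,310:440],None,fx=3,fy=3,interpolation=3)[:,:380]
cv2.imwrite("pics/s8.png",o)
# expected pixels of closed lip outer top corners
for n in("side","top"):
    c=imaging.calibration(n);W=np.linalg.inv(c["cam_to_world"])
    for y in(131,-131):
        for th in(0,.03):
            p=O+S@np.array([62-150*np.cos(th),y,94+150*np.sin(th)])/1e3
            q=cv2.projectPoints((W[:3,:3]@p+W[:3,3])[None],np.zeros(3),np.zeros(3),c["mtx"],c["dist"])[0].ravel()
            print(n,y,th,((q-([280,190] if n=="side" else [310,165]))*3).round(1))
E
```

```text
[-0.19  0.11 -0.97]
side 131 0 [ 27.4 202.4]
side 131 0.03 [ 27.3 198.1]
side -131 0 [130.1 424.2]
side -131 0.03 [130.3 419.7]
top 131 0 [108.4 290.8]
top 131 0.03 [108.5 290.2]
top -131 0 [345.8 225.9]
top -131 0.03 [346.5 225. ]
```

View pics/s8.png

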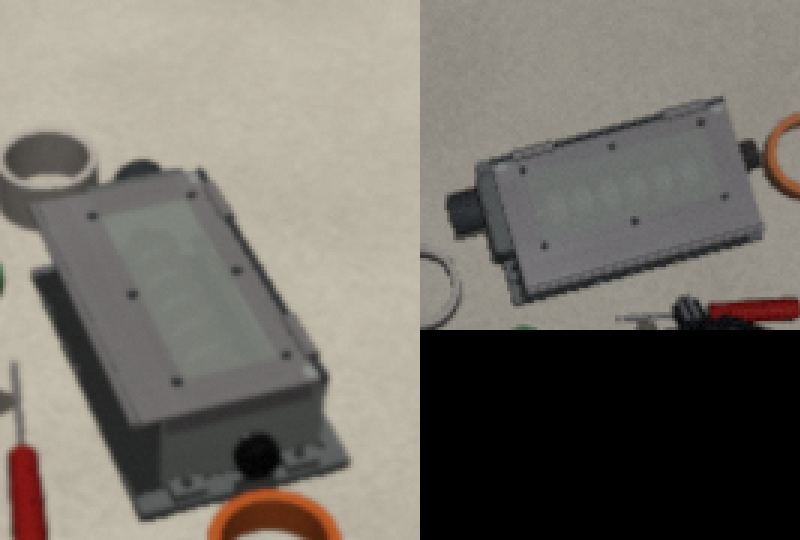

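The guard's corners are at (32,203) and (133,425) in the crop, as predicted for shut. The tapes and screwdriver are where they were, and the robot is clear, so I hand in.

```bash
python3 -c "
from rig import manip
print(manip.sign_off())"
```

```text
the job is handed in; nothing more can be done
None
```

The guard was tipped, caught on the fingers and lowered at about 0.25 rad/s or slower, and in the last pictures it lies shut; the hand is clear and the job was handed in at about 14.5 s of the 51 s (sign-off gave no verdict).

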